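Set the cup dryer's selector and start it

TASK

A cup is waiting on the dryer's peg. Turn the dryer's black pointer selector so that it clicks in at the ring mark, then push the round start button fully down and let it come up again. Do not start the dryer before the selector points at the ring, and leave the cup standing on its peg where it is.

Things in the scene. Friction and masses are not known exactly. Their poses are not given: they have to be found in the camera images.
- dryer: white box-shaped cup dryer, fixed, 170 x 340 mm, flat top 50 mm above the table; origin under its centre, at table height; x axis away from the robot at yaw 0, y to the left. In this frame, mm: selector axis (0, 0), start button (0, -125), drying peg with the upside-down cup (35, 125; top 137 above the table), a small loose tile near (-50, 115)
- selector (a joint): angle of the selector, rad, growing clockwise from above; 0 is the off click (engraved line, where it starts), with the pointer 1.309 rad (75 degrees) left of the dryer's +x. Further clicks at 0.873, 1.745 and 2.618, where the marks stand, in any order; stops at -0.1 and 2.72. A click's hump takes about 0.2 Nm; past it, it snaps to the next
- selector_axis (a point): point on the selector's axis of turn, at the dryer's top (50 mm above the table)
- selector_wing (a point): point on the top edge of the selector's pointer wing, 45 mm from the axis, 85 mm above the table. The wing, a black upright bar 13 mm thick, reaches 56 mm from the axis (10 mm behind it) and stands 11 to 35 mm above the dryer's top; the boss round the axis is 48 mm across, 26 mm high; a white line marks the wing's tip. It can be pushed round by its side
- selector_aim (a point): point moving with the selector, 72 mm from its axis in the direction in which the wing points, on the circle of the marks: the mark over which it lies is the one selected
- mark_ring: the ring mark: flat black ring, 20 mm across, white inside, on the dryer's top 72 mm from the selector's axis; origin at its centre. The mark for cups
- mark_bar: flat black bar mark, 7 x 22 mm, on the same circle; origin at its centre. Not wanted
- mark_cross: flat black cross mark, 20 x 20 mm, on the same circle; origin at its centre. Not wanted
- start_top (a point): centre of the top of the round grey start button, 30 mm across, on the right of the dryer's top; it moves with the button
- start (a joint): travel of the start button, m: 0 up, 0.006 fully down (about 5 N); it springs back
- cup: plain fired-clay cup, 69 mm wide, 83 mm high, standing upside down over the drying peg; origin at the centre of its foot, which is on top. To be left alone

How it is judged:
By the outcome, as a careful person would: the job done as asked, in the order asked, and still so for the second after the job is handed in, with the robot touching nothing.
It also fails if it takes over 64 s, if anything falls off the work surface, if the arm or the gripper's body presses on something with over 40 N, if the wrist force passes 120 N, or if a joint passes its speed limit or range.

ROBOT

A 6-joint arm with a two-finger parallel gripper is mounted at the origin on a cart in front of the work surface, level with it; the furniture and walls round the work are solid. World frame = base frame: x ahead of the robot, y to its left, z up, the work surface at z = 0. Lengths are in m, angles in rad, forces in N, time in s.
With the tool pointing down it reaches from about 0.3 to 0.875 m from the base axis. Payload 6.4 kg.
Tool frame: the origin (TCP) lies midway between the tips of the shut fingers; the grasp point (between the pads) lies behind it (grip_depth is the z of the grasp point in the tool frame, in m); z points along the fingers, y is the line along which they close (so a half turn about z gives the same grasp; the last joint's range is limited). The gripper opens to 88 mm and grips with 3 to 60 N. Pads are 18 mm wide; open, the fingers measure 123 mm over their backs; the gripper's body (75 mm by 187 mm) begins 45 mm behind the grasp point.
Start: joints at [1.127, 0.181, 1.607, -0, 1.354, -0.206], TCP at [0.135, 0.559, 0.239] pointing down, gripper open.
Joint ranges: [-2.99, 2.99], [-0.89, 2.07], [0.3, 2.58], [-1.14, 4.28], [0, 2.63], [-3.12, 3.12]. Speed limits (rad/s): [2.57, 2.57, 3.01, 3.14, 3.14, 3.14].

INTERFACE

Orientations are given as a unit quaternion [w, x, y, z].
In Python, from cell import get_state, read_camera, calibration, job_done, outline_of, landmark_of, grip_depth gives the robot as it stands. The module is installed in compiled form; this text tells all that it offers.
- The arm moves only by the tool move_arm, never from a script. Its arguments are lists of equal length, an entry for each row: "travel": the shift along the tool's x, y, z in cm, a list of three; "yaw": the turn about the tool's z in degrees. A call has 1 to 20 rows; each row shifts and turns the commanded pose from where the row before left it, along the tool's axes as they then stand; what a row does not reach is not made up. A row lasts 1/12 s, in which the tool goes at most 41.7 mm and 7.16 degrees, less where a joint would pass 70% of its speed; a pose out of reach is approached as far as the arm can. A call is refused whole if a number of a shift passes 4.17 or a number of a turn 7.16, either way. A call with a gripper value outside its range is refused whole. "hand" is the opening, from 0 (shut) to 1 (fully open), set as the call begins (left out, the last holds). The fingers move at their own pace and stop on an object; the grip force is fixed at half the most. Time passes only in rows, so rows that do not move let the fingers close. It gives the time, the measured TCP pose, the force, the opening and the grip force at its end, in the units of the state.
- get_state(): the state, without advancing time (a new reading comes with each control period).
- read_camera(name): name is "scene" or "top" or "wrist"; returns the picture (420x560x3 uint8, red, green, blue); there is no depth.
- calibration(name): a dict with "fovy" (degrees; the focal length in pixels is half the picture's height over the tangent of half this angle, whatever the lens; pixels are square), "cx", "cy" (the principal point, pixels), "R" (3x3) and "t" (3): a world point X has camera coordinates R X + t. Camera axes: x right, y down, z forward; pixel columns grow to the right and rows downward; lengths in m; the calibration is good to about 2 mm. A picture is of the moment at which its call begins: read the wrist's pose just before it. calibration takes no time and is no camera call; for the wrist camera it gives the pose at the moment of the call.
- job_done(): hands the job in; it is judged then, once.
Trained networks look in the newest picture that a camera, given by its name, has taken for a name from the list of things; names that differ only in an ending like _2 or _b are one class to them, and where a whole thing is asked for, a point or a joint stands for the part that bears it (a point fixed in the world has none). Each returns a list of dicts, best first, with "conf" (0 to 1); they miss things now and then, are a little off and sometimes report something else, mostly with a low value. They report only what shows in the picture. A call takes as long as a camera call.
- outline_of(camera, thing): "pixels" (420x560 bool, what is visible of it) and "rect" ([left, top, right, bottom] as shares, 0 to 1, of the picture: columns of its width, rows of its height, round what is visible of it).
- landmark_of(camera, thing): "xy" ([column, row] as shares, 0 to 1, of the picture: columns of its width, rows of its height: a listed point, or the origin of a listed thing).
The state is a dict: "t": time; "q": joint angles; "joint_vel": joint speeds; "effort": joint torques, N m; "ee_pos": TCP position; "orientation": TCP orientation; "ft_force": force on the tool from outside, world axes, zero at the start; "ft_torque": the same for the moment, N m; "opening": opening from 0.0 (shut) to 1.0 (fully open); "grip_force": force on a finger pad.
Only numpy, scipy, OpenCV 4.12 (cv2) and the standard library are available. Lean on these libraries where they do the work, as an engineer would, in place of code of your own. Each camera call takes 0.05 s, during which the arm holds its last target. There are 200 camera calls.

## Working session

There is one attempt and no reset: what is moved stays moved. The work goes in short steps, Python scripts to look and compute and a tool call to move; the robot and the scene stay as the last step left them, time stands still between calls to the robot, and variables do not carry over. Pictures are saved under pics/ and viewed, at most 10 in all, crops included, and the job is handed in when it is done.

Besides the shell and the picture viewer there is one more tool, called after "Call:" in YAML: its name, and indented under it one key for each argument. move_arm: Moves the arm, as the interface text tells. Its arguments: {"type":"object","properties":{"travel":{"type":"array","items":{"type":"array","items":{"type":"number"}}},"yaw":{"type":"array","items":{"type":"number"}},"hand":{"type":"number"}},"required":["travel","yaw"]}

```bash
mkdir -p pics; cat > h.py <<'E'
import numpy as np, cv2
from cell import *
def ray(cam,xy,z):
    c=calibration(cam); f=210/np.tan(np.radians(c["fovy"])/2); R=np.array(c["R"]);t=np.array(c["t"])
    d=R.T@np.array([(xy[0]*560-c["cx"])/f,(xy[1]*420-c["cy"])/f,1]); o=-R.T@t
    return o+d*(z-o[2])/d[2]
Z=dict(dryer=0,selector_axis=.05,selector_wing=.085,selector_aim=.05,mark_ring=.05,mark_bar=.05,mark_cross=.05,start_top=.06,cup=.137)
E
python3 - <<'E'
from h import *
s=get_state();print(s["t"],s["ee_pos"],s["orientation"],s["ft_force"],grip_depth)
for c in("top","scene"):
    im=read_camera(c);cv2.imwrite(f"pics/{c}0.png",im[:,:,::-1])
    for n,z in Z.items():
        for r in landmark_of(c,n)[:2]: print(c,n,round(r["conf"],2),(np.array(r["xy"])*[560,420]).round(),ray(c,r["xy"],z).round(4))
E
```

```text
0.0 [0.13519048 0.55833869 0.23783055] [-2.67113198e-04  1.18593507e-01  9.92942523e-01 -8.08810401e-04] [ 0.97855644  0.28042905 -0.10353661] -0.0187
top dryer 0.67 [332. 219.] [ 0.486  -0.0465  0.    ]
top dryer 0.56 [326. 175.] [ 0.5653 -0.0335  0.    ]
top selector_axis 0.97 [336. 218.] [ 0.484 -0.048  0.05 ]
top selector_axis 0.45 [297. 200.] [0.5137 0.0186 0.05  ]
top selector_wing 0.64 [312. 203.] [ 0.5056 -0.0062  0.085 ]
top selector_aim 0.9 [299. 200.] [0.5143 0.0144 0.05  ]
top mark_ring 0.56 [377. 212.] [ 0.4963 -0.1178  0.05  ]
top mark_bar 0.5 [334. 220.] [ 0.4815 -0.0458  0.05  ]
top mark_bar 0.39 [324. 181.] [ 0.5481 -0.0267  0.05  ]
top mark_cross 0.5 [360. 178.] [ 0.5539 -0.0879  0.05  ]
top start_top 0.68 [412. 228.] [ 0.4695 -0.1749  0.06  ]
top cup 0.7 [360. 181.] [ 0.5374 -0.0763  0.137 ]
top cup 0.66 [266. 178.] [0.5375 0.0679 0.137 ]
scene dryer 0.86 [325. 219.] [ 0.487  -0.0501  0.    ]
scene selector_axis 0.75 [326. 203.] [ 0.4876 -0.0489  0.05  ]
scene selector_wing 0.82 [309. 197.] [ 0.5032 -0.0105  0.085 ]
scene selector_aim 0.72 [295. 213.] [0.5169 0.0153 0.05  ]
scene mark_ring 0.55 [343. 181.] [ 0.501  -0.1244  0.05  ]
scene mark_ring 0.26 [316. 181.] [ 0.545  -0.0851  0.05  ]
scene mark_bar 0.52 [293. 190.] [ 0.5617 -0.0319  0.05  ]
scene mark_cross 0.54 [343. 179.] [ 0.5053 -0.1301  0.05  ]
scene mark_cross 0.37 [317. 180.] [ 0.5439 -0.0903  0.05  ]
scene cup 0.65 [266. 192.] [0.5409 0.0727 0.137 ]
```

View pics/top0.png

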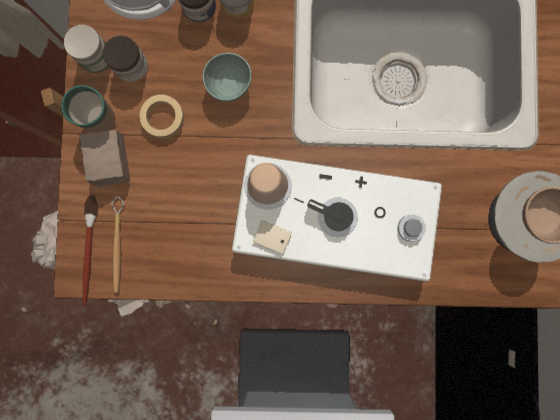

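View pics/scene0.png

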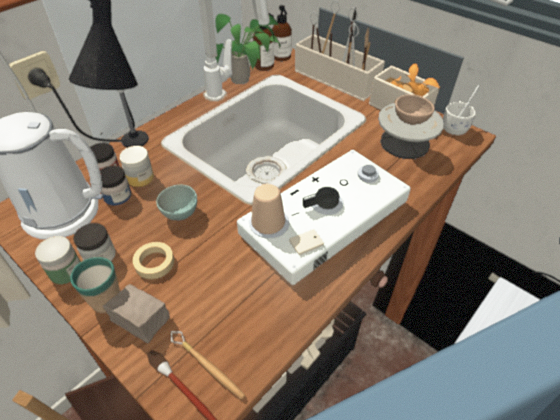

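The top picture shows the off line at (299,200), the bar at (325,177), the cross at (361,182) and the ring at (380,212). The ring is therefore the last click, at 2.618. The wing points left, the button is at (412,228) and the cup at (267,178). Next I'll fit the dryer pose.

```bash
cat >> h.py <<'E'
def to_tool(dxyz,q):
    from scipy.spatial.transform import Rotation as R
    return R.from_quat([q[1],q[2],q[3],q[0]]).inv().apply(dxyz)
E
python3 - <<'E'
from h import *
from scipy.optimize import least_squares
d=lambda a,r=72:(r*np.cos(np.radians(a))/1e3,r*np.sin(np.radians(a))/1e3)
L={"selector_axis":(0,0),"selector_aim":d(75),"selector_wing":d(75,45),"start_top":(0,-.125),"cup":(.035,.125)}
px={"mark_bar":((325,177),d(25)),"mark_cross":((361,182),d(-25)),"mark_ring":((380,212),d(-75))}
P=[];W=[];N=[]
for c in("top","scene"):
    im=read_camera(c)
    for n,l in L.items():
        r=[r for r in landmark_of(c,n)]
        for k in r[:3]: P.append(l);W.append(ray(c,k["xy"],Z[n])[:2]);N.append(c+n)
for n,(p,l) in px.items(): P.append(l);W.append(ray("top",(p[0]/560,p[1]/420),.05)[:2]);N.append("px"+n)
P=np.array(P);W=np.array(W)
T=lambda v:np.c_[v[0]+np.cos(v[2])*P[:,0]-np.sin(v[2])*P[:,1],v[1]+np.sin(v[2])*P[:,0]+np.cos(v[2])*P[:,1]]
s=least_squares(lambda v:(T(v)-W).ravel(),[.485,-.048,-.1],loss="cauchy",f_scale=.002)
print(s.x,np.degrees(s.x[2]))
for n,e in zip(N,(W-T(s.x))*1e3): print(n,e.round(1))
E
```

```text
[ 0.48822564 -0.04989243 -0.15272462] -8.750476123937068
topselector_axis [0.8 1. ]
topselector_aim [-6.4  2.9]
topstart_top [-4.9 -0.6]
topcup [-0.4 -2.6]
sceneselector_axis [3.7 7.5]
sceneselector_aim [ 3.7 -2.7]
sceneselector_aim [ 89.9 -10.9]
sceneselector_wing [-1.8  0.2]
scenestart_top [  7.  -17.7]
scenestart_top [ 47.6 192.3]
scenecup [2.3 3.5]
pxmark_bar [-3.1  1.2]
pxmark_cross [-1.1 -0.2]
pxmark_ring [ 0.4 -1.5]
```

Call:
move_arm:
  travel:
    - [-2.3, -2.3, 0]
    - [-2.3, -2.3, 0]
    - [-2.3, -2.3, 0]
    - [-2.3, -2.3, 0]
    - [-2.3, -2.3, 0]
    - [-2.3, -2.3, 0]
    - [-2.3, -2.3, 0]
    - [-2.3, -2.3, 0]
    - [0, 0, 0]
    - [0, 0, 0]
    - [0, 0, 0]
    - [0, 0, 0]
    - [0, 0, 0]
    - [0, 0, 0]
    - [0, 0, 0]
    - [0, 0, 0]
    - [0, 0, 0]
    - [0, 0, 0]
    - [0, 0, 0]
    - [0, 0, 0]
  yaw: [0, 0, 0, 0, 0, 0, 0, 0, 7.05, 7.05, 7.05, 7.05, 7.05, 7.05, 7.05, 7.05, 7.05, 7.05, 7.05, 7.05]
  hand: 0

```text
t: 3.27
ee_pos: [0.2709, 0.3367, 0.2388]
orientation: [0.0, 0.758, 0.652, 0.0]
ft_force: [0.6, 0.1, 0.3]
opening: 0.006
grip_force: 0.0
```

```bash
cat >> h.py <<'E'
C=np.array([.487,-.0495]);YAW=np.radians(-8.2)
def tcp_local():
    p=get_state()["ee_pos"]; d=p[:2]-C; c,s=np.cos(YAW),np.sin(YAW)
    return np.array([c*d[0]+s*d[1],-s*d[0]+c*d[1],p[2]])*1e3
E
python3 - <<'E'
from h import *
s=get_state();print(s["t"],s["ee_pos"],s["orientation"],s["q"],tcp_local())
im=read_camera("wrist");cv2.imwrite("pics/w0.png",im[:,:,::-1])
for n in("selector_axis","selector_wing","selector_aim","mark_ring","mark_bar","mark_cross","start_top","cup"):
    for r in landmark_of("wrist",n)[:2]: print(n,round(r["conf"],2),(np.array(r["xy"])*[560,420]).round(),ray("wrist",r["xy"],Z[n]).round(4))
E
```

```text
3.2667 [0.27092488 0.33667644 0.23882244] [2.15746033e-05 7.57972540e-01 6.52286450e-01 1.21376129e-04] [ 6.17122606e-01 -1.54876071e-01  1.94637626e+00 -2.08085881e-05
  1.34984675e+00  7.66729337e-01] [-268.94594784  351.40969671  238.8224433 ]
```

View pics/w0.png

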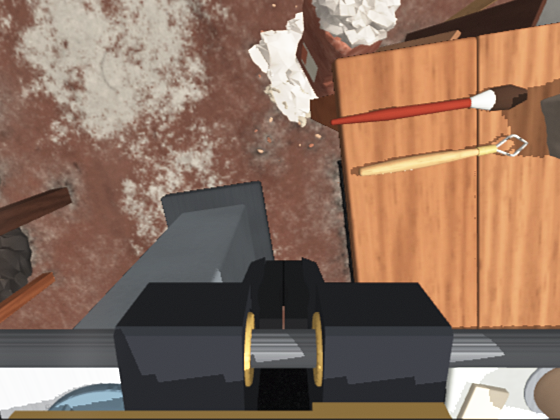

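The wrist camera looks left of the tool and sees only the table edge and brushes, not the dryer. I'll move on to the hover point.

Call:
move_arm:
  travel:
    - [-2.575, 2.025, 0]
    - [-2.575, 2.025, 0]
    - [-2.575, 2.025, 0]
    - [-2.575, 2.025, 0]
    - [-2.575, 2.025, 0]
    - [-2.575, 2.025, 0]
    - [-2.575, 2.025, 0]
    - [-2.575, 2.025, 0]
    - [-2.575, 2.025, 0]
    - [-2.575, 2.025, 0]
    - [-2.575, 2.025, 0]
    - [-2.575, 2.025, 0]
    - [0, 0, 0]
    - [0, 0, 0]
  yaw: [0, 0, 0, 0, 0, 0, 0, 0, 0, 0, 0, 0, 0, 0]

```text
t: 4.88
ee_pos: [0.4675, -0.0051, 0.2385]
orientation: [-0.0, 0.757, 0.654, -0.0]
ft_force: [-0.4, 0.2, 0.2]
opening: 0.006
grip_force: 0.0
```

```bash
python3 - <<'E'
from h import *
s=get_state();print(s["t"],s["ee_pos"],s["orientation"],tcp_local())
c=calibration("wrist");o=-np.array(c["R"]).T@c["t"];print("cam",o,to_tool(o-s["ee_pos"],s["orientation"]))
im=read_camera("wrist");a=im;im=read_camera("top")
cv2.imwrite("pics/w1.png",cv2.resize(np.hstack([a,im]),(800,300))[:,:,::-1])
# block path
for th in range(75,-80,-10):
    t=np.radians(th);u=np.array([np.cos(t),np.sin(t)]);n=np.array([-u[1],u[0]])
    h=17.5*abs(n[0])+9*abs(n[1]); sc=34+12*np.cos(t) if th>0 else 40+6*np.cos(t)
    p=sc*u+(6.5+h)*n
    q=np.maximum(abs(p)-[17.5,9],0); print(th,p.round(1),"boss",np.hypot(*q).round(1))
E
```

```text
4.8833 [ 0.46754963 -0.00513158  0.23846558] [-3.51570387e-04  7.56734346e-01  6.53722402e-01 -1.62260662e-04] [-25.57973133  41.1406263  238.46557637]
cam [0.47828086 0.06699495 0.38376996] [ 7.29514456e-02  2.96768763e-05 -1.45288829e-01]
75 [-15.3  42.5] boss 33.5
65 [-7.2 46.5] boss 37.5
55 [ 2.2 48.4] boss 39.4
45 [12.2 47.9] boss 38.9
35 [22.2 44.7] boss 36.0
25 [31.4 39. ] boss 33.0
15 [38.9 30.9] boss 30.6
5 [44.3 20.9] boss 29.3
-5 [47.3 12.9] boss 30.0
-15 [49.3  7.2] boss 31.8
-25 [50.5  0.8] boss 33.0
-35 [50.5 -6.2] boss 33.0
-45 [ 49.1 -13.4] boss 31.9
-55 [ 46.2 -20.7] boss 31.0
-65 [ 41.7 -27.5] boss 30.4
-75 [ 35.6 -33.5] boss 30.4
```

View pics/w1.png

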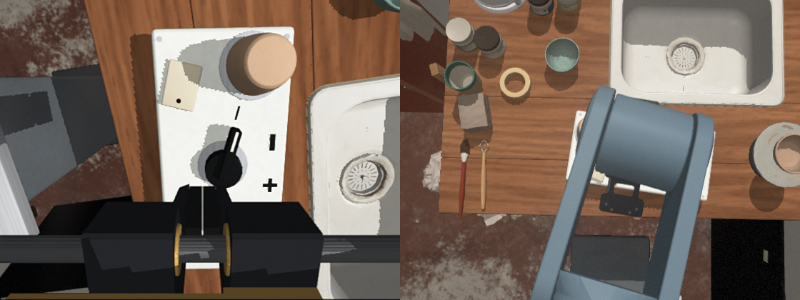

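The wrist view shows the selector with its wing towards the cup at about (165,100), the off line, the bar and cross, and the cup. I'll refine the fit from this view.

```bash
python3 - <<'E'
from h import *
c,s=np.cos(YAW),np.sin(YAW)
for n in("selector_axis","selector_wing","selector_aim","mark_bar","mark_cross","cup"):
    for r in landmark_of("wrist",n)[:2]:
        w=ray("wrist",r["xy"],Z[n]);d=w[:2]-C
        l=np.array([c*d[0]+s*d[1],-s*d[0]+c*d[1]])*1e3
        print(n,round(r["conf"],2),w.round(4),l.round(1),np.degrees(np.arctan2(l[1],l[0])).round(1))
E
```

```text
selector_axis 0.87 [ 0.49   -0.0504  0.05  ] [ 3.1 -0.5] -8.7
selector_wing 0.72 [ 0.5037 -0.0046  0.085 ] [10.1 46.8] 77.8
mark_bar 0.5 [ 0.5551 -0.025   0.05  ] [63.9 34. ] 28.0
mark_cross 0.64 [ 0.5496 -0.0898  0.05  ] [ 67.7 -31. ] -24.6
cup 0.87 [0.5381 0.0709 0.137 ] [ 33.4 126.5] 75.2
```

Call:
move_arm:
  travel:
    - [0, 0, 3.0]
    - [0, 0, 3.0]
    - [0, 0, 3.0]
    - [0, 0, 3.0]
    - [0, 0, 2.0]
    - [0, 0, 1.5]
    - [0, 0, 1.3]
    - [0, 0, 0]
    - [0, 0, 0]
  yaw: [0, 0, 0, 0, 0, 0, 0, 0, 0]

```text
t: 6.03
ee_pos: [0.4667, -0.0035, 0.0705]
orientation: [-0.001, 0.756, 0.655, -0.0]
ft_force: [-0.0, 0.7, 0.2]
opening: 0.002
grip_force: 0.0
```

Call:
move_arm:
  travel:
    - [0.07, 0.5, 0]
    - [0.07, 0.5, 0]
    - [0.2, 0.4, 0]
    - [0.2, 0.4, 0]
    - [0.1, 0.47, 0]
    - [0.1, 0.47, 0]
    - [-0.02, 0.5, 0]
    - [-0.02, 0.5, 0]
    - [-0.16, 0.5, 0]
    - [-0.16, 0.5, 0]
    - [-0.28, 0.46, 0]
    - [-0.28, 0.46, 0]
    - [0, 0, 0]
    - [0, 0, 0]
  yaw: [0, 0, 0, 0, 0, 0, 0, 0, 0, 0, 0, 0, 0, 0]

```text
t: 7.2
ee_pos: [0.5233, -0.0142, 0.0708]
orientation: [0.0, 0.756, 0.654, 0.0]
ft_force: [-0.5, 0.3, -0.1]
opening: 0.005
grip_force: 0.0
```

```bash
python3 - <<'E'
from h import *
s=get_state();print(s["t"],tcp_local(),s["ft_force"])
im=read_camera("wrist");a=im;im=read_camera("scene")
cv2.imwrite("pics/w2.png",cv2.resize(np.hstack([a,im]),(800,300))[:,:,::-1])
E
```

```text
7.2 [30.90922106 40.1541845  70.78893659] [-0.46924239  0.30412961 -0.13992736]
```

View pics/w2.png

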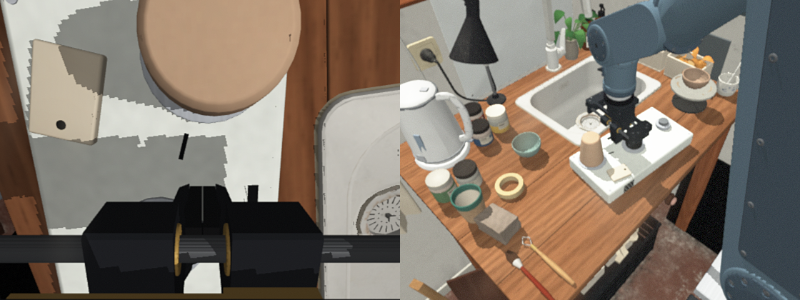

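The wing has moved off the line and the force is back near zero, so the first click is done. The cup and tile are untouched. I'll continue round.

Call:
move_arm:
  travel:
    - [-0.46, 0.4, 0]
    - [-0.46, 0.4, 0]
    - [-0.5, 0.27, 0]
    - [-0.5, 0.27, 0]
    - [-0.4, 0.15, 0]
    - [-0.4, 0.15, 0]
    - [-0.57, 0.2, 0]
    - [-0.64, 0.12, 0]
    - [-0.7, 0, 0]
    - [-0.4, -0.07, 0]
    - [-0.4, -0.07, 0]
    - [-0.4, -0.15, 0]
    - [-0.4, -0.15, 0]
    - [-0.35, -0.22, 0]
    - [-0.35, -0.22, 0]
    - [-0.3, -0.3, 0]
    - [-0.3, -0.3, 0]
    - [0, 0, 0]
    - [0, 0, 0]
  yaw: [0, 0, 0, 0, 0, 0, 0, 0, 0, 0, 0, 0, 0, 0, 0, 0, 0, 0, 0]

```text
t: 8.88
ee_pos: [0.5167, -0.0892, 0.0708]
orientation: [0.0, 0.756, 0.654, -0.0]
ft_force: [-0.1, -0.1, 0.8]
opening: 0.005
grip_force: 0.0
```

```bash
python3 - <<'E'
from h import *
s=get_state();print(s["t"],tcp_local(),s["ft_force"],s["ft_torque"])
E
```

```text
8.8833 [ 35.10920969 -35.06135515  70.75911954] [-0.08268261 -0.10744861  0.81516686] [-0.08885187  0.07583452 -0.04415763]
```

Call:
move_arm:
  travel:
    - [0, 1, 0]
    - [0, 1, 0]
    - [0, 0, -3]
    - [0, 0, -3]
    - [0, 0, -3]
    - [0, 0, -3]
    - [0, 0, -3]
    - [-3, -1.8, 0]
    - [-3, -1.8, 0]
    - [-3, -1.9, 0]
    - [0, 0, 0]
    - [0, 0, 0]
  yaw: [0, 0, 0, 0, 0, 0, 0, 0, 0, 0, 0, 0]

```text
t: 9.88
ee_pos: [0.4688, -0.1741, 0.221]
orientation: [0.0, 0.757, 0.653, 0.0]
ft_force: [1.4, -0.3, -0.8]
opening: 0.001
grip_force: 0.0
```

```bash
python3 - <<'E'
from h import *
s=get_state();print(s["t"],tcp_local(),s["ft_force"])
im=read_camera("wrist")
c,s=np.cos(YAW),np.sin(YAW)
for n in("selector_axis","selector_wing","selector_aim","mark_ring","mark_cross","start_top","cup"):
    for r in landmark_of("wrist",n)[:2]:
        w=ray("wrist",r["xy"],Z[n]);d=w[:2]-C
        l=np.array([c*d[0]+s*d[1],-s*d[0]+c*d[1]])*1e3
        print(n,round(r["conf"],2),w.round(4),l.round(1),np.degrees(np.arctan2(l[1],l[0])).round(1))
cv2.imwrite("pics/w3.png",im[:,:,::-1])
E
```

```text
9.8833 [-2.06610292e-01 -1.25966424e+02  2.20977562e+02] [ 1.43718863 -0.27954513 -0.82824128]
selector_axis 0.84 [ 0.4925 -0.0501  0.05  ] [5.6 0.2] 1.9
selector_axis 0.34 [ 0.4906 -0.0574  0.05  ] [ 4.7 -7.3] -57.5
selector_wing 0.78 [ 0.4931 -0.0931  0.085 ] [ 12.2 -42.3] -73.9
mark_ring 0.92 [ 0.4995 -0.1193  0.05  ] [ 22.3 -67.3] -71.7
mark_cross 0.86 [ 0.5486 -0.0882  0.05  ] [ 66.5 -29.5] -24.0
start_top 0.81 [ 0.4727 -0.1718  0.06  ] [   3.3 -123. ] -88.5
cup 0.51 [ 0.4741 -0.1542  0.137 ] [   2.2 -105.5] -88.8
```

View pics/w3.png

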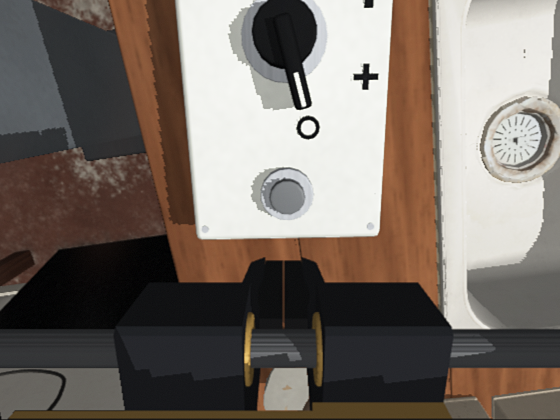

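The wing points at the ring, at about (307,127), and the button is at (287,196). Now the descent over the button.

Call:
move_arm:
  travel:
    - [0.15, 0.25, 3]
    - [0, 0, 3]
    - [0, 0, 3]
    - [0, 0, 3]
    - [0, 0, 1.5]
    - [0, 0, 0.5]
    - [0, 0, 0]
    - [0, 0, 0]
  yaw: [0, 0, 0, 0, 0, 0, 0, 0]

```text
t: 10.95
ee_pos: [0.4728, -0.1721, 0.0814]
orientation: [0.0, 0.756, 0.655, 0.0]
ft_force: [0.2, 0.0, 0.3]
opening: 0.005
grip_force: 0.0
```

Call:
move_arm:
  travel:
    - [0, 0, 0.2]
    - [0, 0, 0.2]
    - [0, 0, 0.2]
    - [0, 0, 0]
    - [0, 0, 0]
  yaw: [0, 0, 0, 0, 0]

```text
t: 11.37
ee_pos: [0.4722, -0.172, 0.075]
orientation: [0.0, 0.756, 0.655, 0.0]
ft_force: [0.1, -0.4, -0.5]
opening: 0.004
grip_force: 0.0
```

Call:
move_arm:
  travel:
    - [0, 0, 0.2]
    - [0, 0, 0.2]
    - [0, 0, 0]
    - [0, 0, 0]
  yaw: [0, 0, 0, 0]

```text
t: 11.7
ee_pos: [0.4724, -0.1721, 0.0709]
orientation: [0.0, 0.756, 0.655, 0.0]
ft_force: [0.0, -0.3, 2.7]
opening: 0.006
grip_force: 1.1
```

Call:
move_arm:
  travel:
    - [0, 0, 0.2]
    - [0, 0, 0.1]
    - [0, 0, 0]
    - [0, 0, 0]
  yaw: [0, 0, 0, 0]

```text
t: 12.03
ee_pos: [0.4724, -0.1721, 0.0679]
orientation: [0.0, 0.756, 0.655, 0.0]
ft_force: [0.4, -0.4, 4.4]
opening: 0.002
grip_force: 2.0
```

Call:
move_arm:
  travel:
    - [0, 0, 0.1]
    - [0, 0, 0.05]
    - [0, 0, 0]
    - [0, 0, 0]
  yaw: [0, 0, 0, 0]

```text
t: 12.37
ee_pos: [0.4724, -0.1721, 0.0664]
orientation: [0.0, 0.756, 0.655, 0.0]
ft_force: [0.8, 0.2, 4.6]
opening: 0.001
grip_force: 2.4
```

Call:
move_arm:
  travel:
    - [0, 0, 0.1]
    - [0, 0, 0]
    - [0, 0, 0]
  yaw: [0, 0, 0]

```text
t: 12.62
ee_pos: [0.4725, -0.1722, 0.0663]
orientation: [0.0, 0.756, 0.655, 0.0]
ft_force: [-3.1, 1.7, 14.0]
opening: 0.002
grip_force: 6.9
```

It has bottomed out: the force jumped from about 5 N to 14 N. I'll release, retreat and check.

Call:
move_arm:
  travel:
    - [0, 0, -0.5]
    - [0, 0, -1]
    - [0, 0, -3]
    - [0, 0, -3]
    - [0, 0, -3]
    - [0, 0, -3]
    - [0, 0, -2]
    - [0, 0, 0]
    - [0, 0, 0]
  yaw: [0, 0, 0, 0, 0, 0, 0, 0, 0]

```text
t: 13.37
ee_pos: [0.4722, -0.172, 0.2209]
orientation: [0.001, 0.756, 0.655, 0.0]
ft_force: [0.1, 0.5, -0.4]
opening: 0.004
grip_force: 0.0
```

```bash
python3 - <<'E'
from h import *
s=get_state();print(s["t"],tcp_local(),s["ft_force"])
a=read_camera("wrist");b=read_camera("scene")
cv2.imwrite("pics/w4.png",cv2.resize(np.hstack([a,b]),(800,300))[:,:,::-1])
E
```

```text
13.3667 [   2.82406966 -123.33162532  220.91405276] [ 0.07308237  0.51996618 -0.36990473]
```

View pics/w4.png

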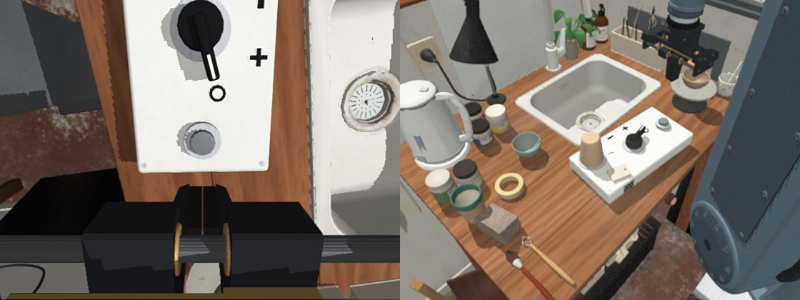

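The selector is at the ring (217,93), the button is up again, the cup stands on its peg, and the arm is clear of everything.

```bash
python3 -c "
from cell import *
print(job_done())"
```

```text
the job is handed in; nothing more can be done
None
```

I turned the selector to the ring mark, then pressed the start button fully down and released it, and the cup is still on its peg; the job is handed in at about 13.5 s on the robot's clock.

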